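Rock the ball sorter's seesaw gate so that each tray gets a ball

ROBOT

A 6-joint arm with a two-finger parallel gripper is mounted at the origin on a cart in front of the work surface, level with it; the furniture and walls round the work are solid. World frame = base frame: x ahead of the robot, y to its left, z up, the work surface at z = 0. Lengths are in m, angles in rad, forces in N, time in s.
With the tool pointing down it reaches from about 0.25 to 0.8 m from the base axis. Payload 3.9 kg.
Tool frame: the origin (TCP) lies midway between the tips of the shut fingers; the grasp point (between the pads) lies hold_point_z behind it (hold_point_z is the distance from the TCP to the grasp point, in m); z points along the fingers, y is the direction in which the jaws open and shut (so a half turn about z gives the same grasp; the last joint's range is limited). The gripper opens to 85 mm and grips with 20 to 120 N. Pads are 22 mm wide; open, the fingers measure 114 mm over their backs; the gripper's body (76 mm by 85 mm) begins 54 mm behind the grasp point. The pads swing forward as they close: fully open they stand 13 mm farther back than shut.
Start: joints at [1.307, 0.26, -0.138, 1.173, 0, 1.571], TCP at [0.137, 0.507, 0.231] pointing down, gripper open.
Joint ranges: [-2.78, 2.78], [-0.83, 1.72], [-1.28, 1.37], [-1.9, 2.12], [-1.57, 1.48], [-3.14, 3.14]. Speed limits (rad/s): [2.57, 2.57, 3.14, 3.14, 3.14, 3.14].

INTERFACE

Orientations are given as a rotation vector (axis times angle).
In Python, from cell import * gives the robot as it stands.
- The arm moves only by the tool carry_out, never from a script. Its argument "targets" is a list of rows, each an object of numbers: "x", "y", "z": the shift along the world's x, y, z in m; "wx", "wy", "wz": the turn, a rotation vector about the world's x, y, z in degrees. A call has 1 to 20 rows; each row is the pose to reach, as a shift and turn from the pose commanded when the call began; what a row does not reach only later rows make up. A row lasts 1/10 s, in which the tool goes at most 50 mm and 8.59 degrees, less where a joint would pass 70% of its speed; a pose out of reach is approached as far as the arm can. A call with a gripper value outside its range is refused whole. "fingers" is the closure, from -1 (fully open) to 1 (shut), so that 0 is half open, set as the call begins (left out, the last holds). The fingers move at their own pace and stop on an object; the grip force is fixed at half the most. Time passes only in rows, so rows that repeat a pose let the fingers close. It gives the time, the measured TCP pose, the force and the opening at its end, in the units of the state.
- state(): the state, without advancing time (a new reading comes with each control period).
- grab_frame(name): name is "scene" or "top"; returns a dict with "image" (400x640x3 uint8, red, green, blue), "mtx" (3x3 intrinsics, pixels), "eye" and "attitude" of the camera in the world. Camera axes: x right, y up, looking along -z (the intrinsics and any distortion apply to the point x, -y, -z); pixel columns grow to the right and rows downward; lengths in m; the calibration is good to about 2 mm. A picture is of the moment at which its call begins. There is no depth.
- sign_off(): hands the job in, once; it reports no verdict.
The state is a dict: "clock": time; "joint_pos": joint angles; "qvel": joint speeds; "effort": joint torques, N m; "eef_pos": TCP position; "eef_rot": TCP orientation; "ft_force": force on the tool from outside, world axes, zero at the start; "wrist_torque": the same for the moment, N m; "gripper_width": finger opening in m.
Only numpy, scipy, OpenCV 4.12 (cv2) and the standard library are available. Lean on these libraries where they do the work, as an engineer would, in place of code of your own. Each camera call takes 0.05 s, during which the arm holds its last target.

TASK

Feed one of the two balls waiting on the sorter's ledge into each tray, using only the fingertips: make sure the seesaw gate is tipped right down to its stop on one side, push one ball off the ledge so that it rolls down into that tray, then press the raised end of the gate to rock it right over to its other stop and push the second ball off the ledge so that it rolls into the other tray. Do not pick up or lift the balls, leave the gate tipped right down, and leave the tin, the cube, the chuck key and the off-cut where they are.

Things in the scene. Friction and masses are not known exactly. Their poses are not given: they have to be found in the camera images.
- sorter: Wooden ball sorter fixed to the bench: base 132 (x) x 348 (y) x 8 mm, a seesaw gate along its middle, a tray at each end, a feed ledge on the robot's side. Origin: on the bench under the gate's middle. y axis: along the gate to the left tray; x: from ledge to gate, away from the robot; z up; turned by up to 0.4 rad. Post behind the gate: 70 mm high.
- ledge_front (a point): Middle of the ledge's front edge (towards the gate), on its top face, 84 mm above the bench; axes as the sorter. From here the ledge reaches 52 mm back (-x) and 64 mm to either side. Each ball sits about 27 mm behind this edge, 30 mm left or right of this point, in a seat framed by strips 2.5 mm high (the front one 1.5 mm); pushed from behind (along +x) it rolls over the front strip and drops on to the gate.
- left_tray (a point): Centre of the left (+y) tray's floor, 8 mm above the bench; axes as the sorter. Open box, 112 mm (x) by 68 mm (y) inside; outer walls 60 mm above the bench, the wall under the gate's end 30 mm.
- right_tray (a point): The same for the right (-y) tray.
- gate (a joint): Tilt of the gate, rad: a board 200 (y) x 108 (x) x 8 mm turning about a level pin along the sorter's x, through its middle, 62 mm above the bench. 0 level; positive: left end up, parts roll to the right tray; negative: the reverse. Stops at +-0.24; starts anywhere between. Stiff: stays where left, balls do not move it, about 1 N at an end does. A fixed fence as high as the ledge stands along its near side; far rim 25 mm high, 104 mm from the fence.
- gate_left_pad (a point): Place to press on the gate's upper face, at mid-width, 85 mm left (+y) of the pivot and 15 mm from the left end. About 86 mm above the bench when this end is fully up, 46 mm when fully down. Moves with the gate.
- gate_right_pad (a point): The same place at the gate's right (-y) end.
- ball_1: Turned plain wooden ball, waxed and slippery, 32 mm in diameter, in the left (+y) seat of the ledge, its centre 100 mm above the bench. Origin: its centre (it turns as it rolls).
- ball_2: The same kind of ball, in the right (-y) seat of the ledge.
- tin_of_screws: Bystander: food tin, 57 mm across, 72 mm high. Origin: centre of the underside.
- day_cube: Bystander: pine cube with pencilled figures, 57x52x48 mm. Origin: centre of the underside.
- chuck_key: Bystander: T-shaped steel drill chuck key lying flat, 55x59x19 mm. Origin: centre of the underside.
- offcut_2: Bystander: wood off-cut, 28x62x28 mm. Origin: centre of the underside.
There are look-alikes about, which are no part of the job. Leave any blue or white look-alike of the ball_1 alone. Leave any green look-alike of the ball_2 alone.

How it is judged:
On the way, in this order (a step that is already met when the one before it is completed fails the run):
1. one ball has rolled into the tray on the gate's low side, the gate down on its stop there, the other ball still on the ledge ((((y of ball_1 in the frame of sorter between 0.095 and 0.172 m and x of ball_1 in the frame of sorter between -0.06 and 0.06 m and z of ball_1 in the frame of sorter below 0.045 m) and value of joint gate below -0.17 rad and (z of ball_2 in the frame of sorter above 0.09 m and x of ball_2 in the frame of sorter below -0.065 m)) or ((y of ball_1 in the frame of sorter between -0.172 and -0.095 m and x of ball_1 in the frame of sorter between -0.06 and 0.06 m and z of ball_1 in the frame of sorter below 0.045 m) and value of joint gate above 0.17 rad and (z of ball_2 in the frame of sorter above 0.09 m and x of ball_2 in the frame of sorter below -0.065 m)) or ((y of ball_2 in the frame of sorter between 0.095 and 0.172 m and x of ball_2 in the frame of sorter between -0.06 and 0.06 m and z of ball_2 in the frame of sorter below 0.045 m) and value of joint gate below -0.17 rad and (z of ball_1 in the frame of sorter above 0.09 m and x of ball_1 in the frame of sorter below -0.065 m)) or ((y of ball_2 in the frame of sorter between -0.172 and -0.095 m and x of ball_2 in the frame of sorter between -0.06 and 0.06 m and z of ball_2 in the frame of sorter below 0.045 m) and value of joint gate above 0.17 rad and (z of ball_1 in the frame of sorter above 0.09 m and x of ball_1 in the frame of sorter below -0.065 m)))), for 0.2 s.
2. the gate has been rocked over to its other stop, the other ball still waiting on the ledge ((((y of ball_1 in the frame of sorter between 0.095 and 0.172 m and x of ball_1 in the frame of sorter between -0.06 and 0.06 m and z of ball_1 in the frame of sorter below 0.045 m) and value of joint gate above 0.17 rad and (z of ball_2 in the frame of sorter above 0.09 m and x of ball_2 in the frame of sorter below -0.065 m)) or ((y of ball_1 in the frame of sorter between -0.172 and -0.095 m and x of ball_1 in the frame of sorter between -0.06 and 0.06 m and z of ball_1 in the frame of sorter below 0.045 m) and value of joint gate below -0.17 rad and (z of ball_2 in the frame of sorter above 0.09 m and x of ball_2 in the frame of sorter below -0.065 m)) or ((y of ball_2 in the frame of sorter between 0.095 and 0.172 m and x of ball_2 in the frame of sorter between -0.06 and 0.06 m and z of ball_2 in the frame of sorter below 0.045 m) and value of joint gate above 0.17 rad and (z of ball_1 in the frame of sorter above 0.09 m and x of ball_1 in the frame of sorter below -0.065 m)) or ((y of ball_2 in the frame of sorter between -0.172 and -0.095 m and x of ball_2 in the frame of sorter between -0.06 and 0.06 m and z of ball_2 in the frame of sorter below 0.045 m) and value of joint gate below -0.17 rad and (z of ball_1 in the frame of sorter above 0.09 m and x of ball_1 in the frame of sorter below -0.065 m)))), for 0.2 s.
At the end, for the whole second after the job is handed in: One ball lies at rest in each tray (its centre within the tray walls and less than 45 mm above the bench), and the gate is tipped down to its stop on one side (beyond 0.17 rad of 0.24) ((((y of ball_1 in the frame of sorter between 0.095 and 0.172 m and x of ball_1 in the frame of sorter between -0.06 and 0.06 m and z of ball_1 in the frame of sorter below 0.045 m) and (y of ball_2 in the frame of sorter between -0.172 and -0.095 m and x of ball_2 in the frame of sorter between -0.06 and 0.06 m and z of ball_2 in the frame of sorter below 0.045 m)) or ((y of ball_1 in the frame of sorter between -0.172 and -0.095 m and x of ball_1 in the frame of sorter between -0.06 and 0.06 m and z of ball_1 in the frame of sorter below 0.045 m) and (y of ball_2 in the frame of sorter between 0.095 and 0.172 m and x of ball_2 in the frame of sorter between -0.06 and 0.06 m and z of ball_2 in the frame of sorter below 0.045 m))) and (value of joint gate below -0.17 rad or value of joint gate above 0.17 rad) and linear speed of each of ball_1, ball_2 below 0.03 m/s); the robot touches nothing.
It fails at once if a ball is lifted more than 20 mm above where it waits (z of any of ball_1, ball_2 in the frame of sorter above 0.122 m).
It fails at once if the tin, the cube, the chuck key or the off-cut is moved by more than 30 mm (distance of any of tin_of_screws, day_cube, chuck_key, offcut_2 from where it was at the start of the episode above 0.03 m).
It also fails if it takes over 51 s, if anything falls off the work surface, if the arm or the gripper's body presses on something with over 40 N, if the wrist force passes 120 N, or if a joint passes its speed limit or range.

## Working session

There is one attempt and no reset: what is moved stays moved. The work goes in short steps, Python scripts to look and compute and a tool call to move; the robot and the scene stay as the last step left them, time stands still between calls to the robot, and variables do not carry over. Pictures are saved under pics/ and viewed, and the job is handed in when it is done.

Besides the shell and the picture viewer there is one more tool, called as a command line: name --argument value ..., lists and objects as JSON in quotes. carry_out: Moves the arm, as the interface text tells. Its arguments: {"type":"object","properties":{"targets":{"type":"array"},"fingers":{"type":"number"}},"required":["targets"]}

```bash
ls; mkdir -p pics; python3 - <<'E'
from cell import *
import cv2
s=state(); print({k:s[k] for k in ['clock','eef_pos','eef_rot','gripper_width']})
for n in ['scene','top']:
    f=grab_frame(n); cv2.imwrite(f'pics/{n}0.png',f['image'][:,:,::-1]); print(n,f['mtx'],f['eye'],f['attitude'],[k for k in f])
E
```

```text
pics
{'clock': 0.0, 'eef_pos': array([0.13669737, 0.50614475, 0.23043112]), 'eef_rot': array([-0.41308071, -3.11405829,  0.00323257]), 'gripper_width': 0.08553042489255325}
scene [[369.06817994   0.         325.0722766 ]
 [  0.         369.06817994 199.25354855]
 [  0.           0.           1.        ]] [-0.01769671  0.38444646  0.50091928] [ 0.60848725 -1.1543616  -1.92784037] ['image', 'mtx', 'eye', 'attitude']
top [[377.82759104   0.         320.43144947]
 [  0.         377.82759104 198.06324432]
 [  0.           0.           1.        ]] [ 0.36268551 -0.02827547  1.11467042] [ 0.16306842 -0.16468976 -1.61013208] ['image', 'mtx', 'eye', 'attitude']
```

View pics/scene0.png

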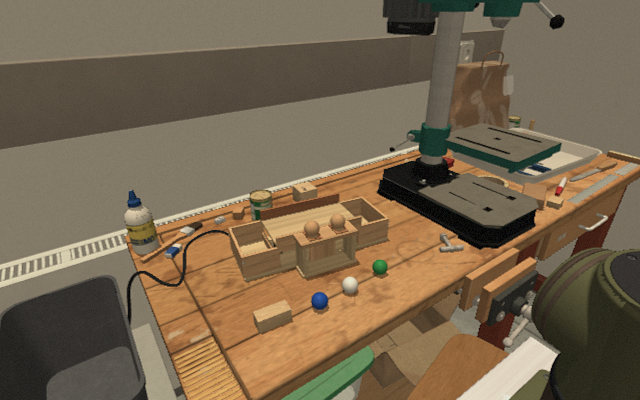

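View pics/top0.png

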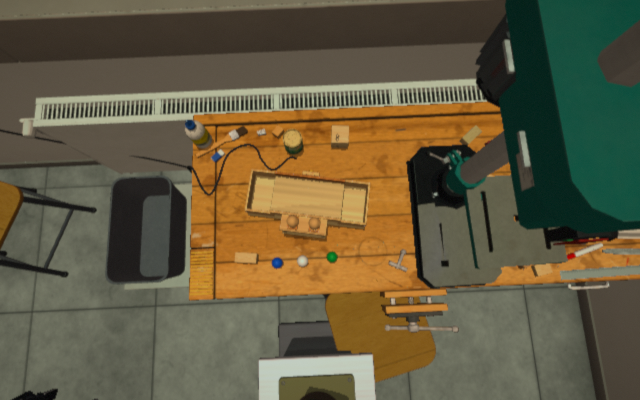

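```bash
cat > h.py <<'E'
import numpy as np, cv2
from scipy.spatial.transform import Rotation as R
from scipy.optimize import least_squares
from cell import *
CAM={'scene':([[369.06817994,0,325.0722766],[0,369.06817994,199.25354855],[0,0,1]],[-0.01769671,0.38444646,0.50091928],[0.60848725,-1.1543616,-1.92784037]),
'top':([[377.82759104,0,320.43144947],[0,377.82759104,198.06324432],[0,0,1]],[0.36268551,-0.02827547,1.11467042],[0.16306842,-0.16468976,-1.61013208])}
def proj(n,P):
    K,e,a=CAM[n]; p=(np.atleast_2d(P)-e)@R.from_rotvec(a).as_matrix()
    p=p*[1,-1,-1]; q=p@np.array(K).T; return q[:,:2]/q[:,2:]
def ray(n,uv,z):
    K,e,a=CAM[n]; d=np.linalg.inv(K)@[uv[0],uv[1],1]; d=R.from_rotvec(a).as_matrix()@(d*[1,-1,-1])
    return np.array(e)+d*(z-e[2])/d[2]
def sh(n,name,crop=None,k=1):
    im=grab_frame(n)['image'][:,:,::-1]
    if crop: x0,y0,x1,y1=crop; im=im[y0:y1,x0:x1]
    cv2.imwrite(f'pics/{name}.png',cv2.resize(im,None,fx=k,fy=k,interpolation=cv2.INTER_CUBIC))
# sorter pose (x,y,yaw)
def S(pose,P):
    x,y,t=pose; P=np.atleast_2d(P).astype(float); c,s=np.cos(t),np.sin(t)
    return np.c_[x+c*P[:,0]-s*P[:,1],y+s*P[:,0]+c*P[:,1],P[:,2]]
E
python3 - <<'E'
from h import *
for n in CAM: print(n,proj(n,[[0.137,0.507,.231],[0,0,0],[.4,0,0],[.4,.2,0],[.137,.5,.3]]))
print(ray('top',(293,221),.1),ray('top',(314,223),.1))
print(ray('scene',(312,229),.1),ray('scene',(338,221),.1))
sh('top','t1',(230,110,390,250),5)
sh('scene','s1',(210,150,400,340),4)
E
```

```text
scene [[ -65.25164687  640.74213848]
 [ 582.27489769  475.73107412]
 [ 364.94618395  288.76198627]
 [ 275.34531253  334.83816211]
 [-127.74615431  570.62465829]]
top [[ 78.84912198 395.82166756]
 [317.56348527 415.73854376]
 [311.54629528 264.906051  ]
 [242.73408745 268.08052367]
 [ 60.45175331 406.33082974]]
[0.51608853 0.04294235 0.1       ] [ 0.50802149 -0.01369358  0.1       ]
[0.51213206 0.04964925 0.1       ] [ 0.50666654 -0.01131524  0.1       ]
```

View pics/t1.png

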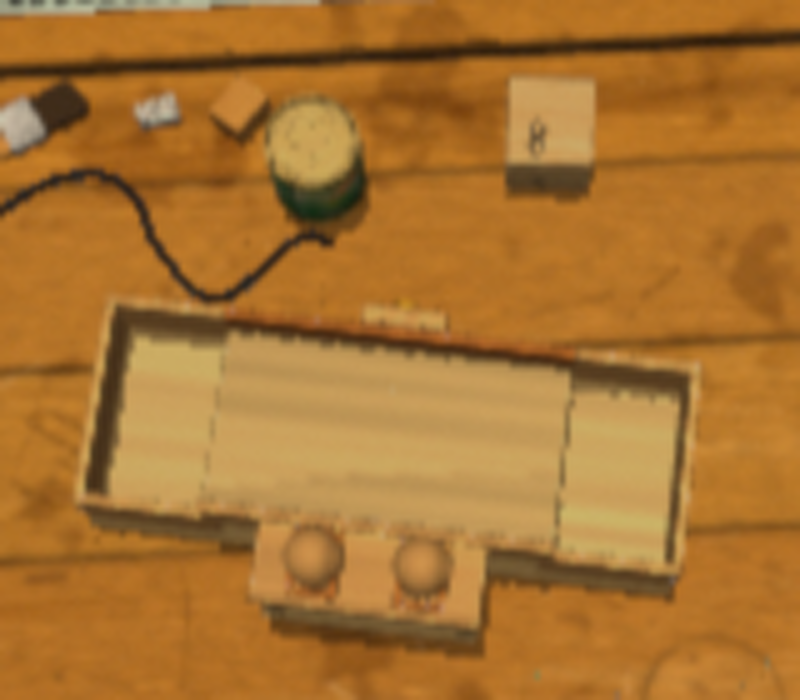

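View pics/s1.png

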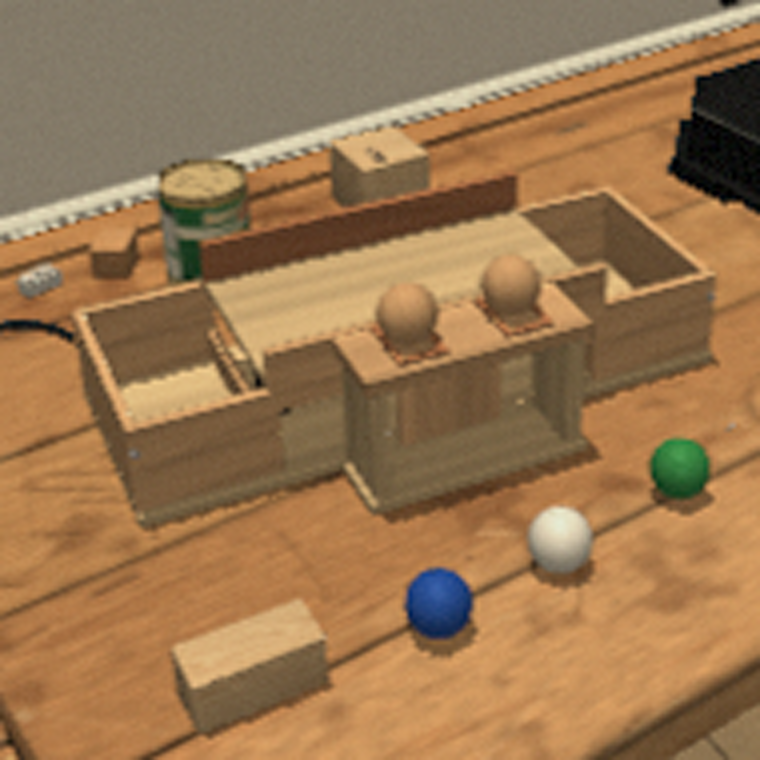

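```bash
cat > fit.py <<'E'
from h import *
T=lambda u,v:(230+u/5,110+v/5)
C=lambda u,v:(210+u/4,150+v/4)
def model(p):
    x,y,t,a,g,lf,w=p; P=(x,y,t)
    B=[[lf-.027,.03,.1],[lf-.027,-.03,.1]]
    tr=[[a,.174,.06],[-a,.174,.06],[a,-.174,.06],[-a,-.174,.06]]
    e=lambda s,q:[q,s*.1*np.cos(g)-.004*np.sin(g),.062+s*.1*np.sin(g)+.004*np.cos(g)]
    return S(P,tr),S(P,B),S(P,[e(1,w),e(1,-.05),e(-1,w),e(-1,-.05)]),S(P,[[lf,.064,.084],[lf,-.064,.084],[lf-.052,.064,.084],[lf-.052,-.064,.084]])
obs={'top':([T(115,298),T(80,497),T(698,367),T(677,572)],[T(313,557),T(422,568)],[T(222,335),None,T(570,372),None],[T(262,519),T(486,546),T(250,598),T(474,630)]),
'scene':([C(78,315),C(130,430),C(607,192),C(713,275)],[C(407,313),C(511,285)],[C(207,285),None,C(522,212),None],[None,None,C(365,382),C(592,327)])}
def res(p,full=False):
    M=model(p);r=[]
    for n in obs:
        for m,o in zip(M,obs[n]):
            q=proj(n,m)
            for a,b in zip(q,o):
                if b is not None: r+=list(a-np.array(b))
    return np.array(r)
s=least_squares(lambda p:np.r_[res(p),(p[3]-.062)*200,(p[6]-.05)*200],[.57,.0,-.1,.062,0,-.058,.05])
if __name__=='__main__':
    print(s.x.round(4)); print(res(s.x).reshape(-1,2).round(1).tolist())
    P=s.x[:3]; J=s.jac; print('sd',np.sqrt(np.diag(np.linalg.inv(J.T@J))).round(4))
E
python3 fit.py
```

```text
[ 0.5901  0.0034 -0.1671  0.0595 -0.0016 -0.0554  0.0459]
[[-2.7, 0.2], [-2.4, 0.5], [0.2, 0.4], [0.4, 0.2], [-1.0, 0.5], [-0.8, 0.9], [0.2, -0.3], [-0.2, 0.4], [-1.1, -2.2], [-0.0, -2.0], [-1.4, 0.6], [0.2, -0.1], [-1.1, -1.2], [-1.0, -0.7], [1.8, -1.9], [1.4, -1.3], [1.0, -0.1], [1.5, 0.2], [0.3, -0.6], [0.0, -0.8], [0.8, -0.1], [1.2, -1.8]]
sd [0.0011 0.0006 0.0047 0.0011 0.019  0.0014 0.0019]
```

Two plain wooden balls sit on the ledge: ball_1 at top (293,221) / scene (312,228), and ball_2 at top (314,224) / scene (338,221). The blue, white and green look-alikes lie on the bench at scene (320,301), (350,286) and (380,267). The fit puts the gate about level. Next I shut the fingers and go above the left pad.

carry_out --fingers 1 --targets '[{"x": 0.03, "y": -0.027, "z": 0, "wz": 1}, {"x": 0.06, "y": -0.054, "z": 0, "wz": 2}, {"x": 0.09, "y": -0.081, "z": 0, "wz": 3}, {"x": 0.12, "y": -0.108, "z": 0, "wz": 4}, {"x": 0.15, "y": -0.135, "z": 0, "wz": 5}, {"x": 0.18, "y": -0.162, "z": 0, "wz": 6}, {"x": 0.21, "y": -0.189, "z": 0, "wz": 6}, {"x": 0.24, "y": -0.216, "z": 0, "wz": 6}, {"x": 0.27, "y": -0.243, "z": 0, "wz": 6}, {"x": 0.3, "y": -0.27, "z": 0, "wz": 6}, {"x": 0.33, "y": -0.297, "z": 0, "wz": 6}, {"x": 0.36, "y": -0.324, "z": 0, "wz": 6}, {"x": 0.39, "y": -0.351, "z": 0, "wz": 6}, {"x": 0.42, "y": -0.378, "z": 0, "wz": 6}, {"x": 0.45, "y": -0.405, "z": -0.03, "wz": 6}, {"x": 0.467, "y": -0.42, "z": -0.06, "wz": 6}, {"x": 0.467, "y": -0.42, "z": -0.08, "wz": 6}, {"x": 0.467, "y": -0.42, "z": -0.08, "wz": 6}]'

```text
schema error: expected keys x, y, z, wx, wy, wz
```

```bash
python3 - <<'E'
from h import *
s=state(); print(s['clock'],s['eef_pos'],s['eef_rot'],s['ft_force'],s['gripper_width'])
for n in CAM: print(n,proj(n,s['eef_pos']))
sh('top','t2',(230,110,390,250),5)
sh('scene','s2',(210,150,400,300),4)
E
```

```text
0.2 [0.13678849 0.50643434 0.23077574] [-4.13123831e-01 -3.11417075e+00  1.91737100e-03] [0.18006415 0.11363466 0.88101951] 0.08504253160859383
scene [[-63.51549003 640.41488046]]
top [[ 79.16886032 395.88360384]]
```

carry_out --fingers 1 --targets '[{"x": 0.03, "y": -0.027, "z": 0, "wx": 0, "wy": 0, "wz": 1}, {"x": 0.06, "y": -0.054, "z": 0, "wx": 0, "wy": 0, "wz": 2}, {"x": 0.09, "y": -0.081, "z": 0, "wx": 0, "wy": 0, "wz": 3}, {"x": 0.12, "y": -0.108, "z": 0, "wx": 0, "wy": 0, "wz": 4}, {"x": 0.15, "y": -0.135, "z": 0, "wx": 0, "wy": 0, "wz": 5}, {"x": 0.18, "y": -0.162, "z": 0, "wx": 0, "wy": 0, "wz": 6}, {"x": 0.21, "y": -0.189, "z": 0, "wx": 0, "wy": 0, "wz": 6}, {"x": 0.24, "y": -0.216, "z": 0, "wx": 0, "wy": 0, "wz": 6}, {"x": 0.27, "y": -0.243, "z": 0, "wx": 0, "wy": 0, "wz": 6}, {"x": 0.3, "y": -0.27, "z": 0, "wx": 0, "wy": 0, "wz": 6}, {"x": 0.33, "y": -0.297, "z": 0, "wx": 0, "wy": 0, "wz": 6}, {"x": 0.36, "y": -0.324, "z": 0, "wx": 0, "wy": 0, "wz": 6}, {"x": 0.39, "y": -0.351, "z": 0, "wx": 0, "wy": 0, "wz": 6}, {"x": 0.42, "y": -0.378, "z": 0, "wx": 0, "wy": 0, "wz": 6}, {"x": 0.45, "y": -0.405, "z": -0.03, "wx": 0, "wy": 0, "wz": 6}, {"x": 0.467, "y": -0.42, "z": -0.06, "wx": 0, "wy": 0, "wz": 6}, {"x": 0.467, "y": -0.42, "z": -0.08, "wx": 0, "wy": 0, "wz": 6}, {"x": 0.467, "y": -0.42, "z": -0.08, "wx": 0, "wy": 0, "wz": 6}]'

```text
clock: 2.1
eef_pos: [0.6017, 0.0857, 0.1475]
eef_rot: [-0.251, -3.124, 0.002]
ft_force: [-0.3, 0.0, -0.0]
gripper_width: -0.0
```

```bash
python3 - <<'E'
from h import *
s=state(); print(s['clock'],s['eef_pos'],s['eef_rot'],s['ft_force'],s['gripper_width'])
for n in CAM: print(n,proj(n,s['eef_pos']))
sh('top','t2',(230,110,390,250),5)
sh('scene','s2',(210,150,400,300),4)
E
```

```text
2.1 [0.60165982 0.08565378 0.1475377 ] [-2.51367448e-01 -3.12425262e+00  2.37459412e-03] [-0.28436263  0.02245333 -0.04601275] -4.655365721434588e-05
scene [[273.40164309 196.00505676]]
top [[274.45528513 186.92077671]]
```

View pics/t2.png

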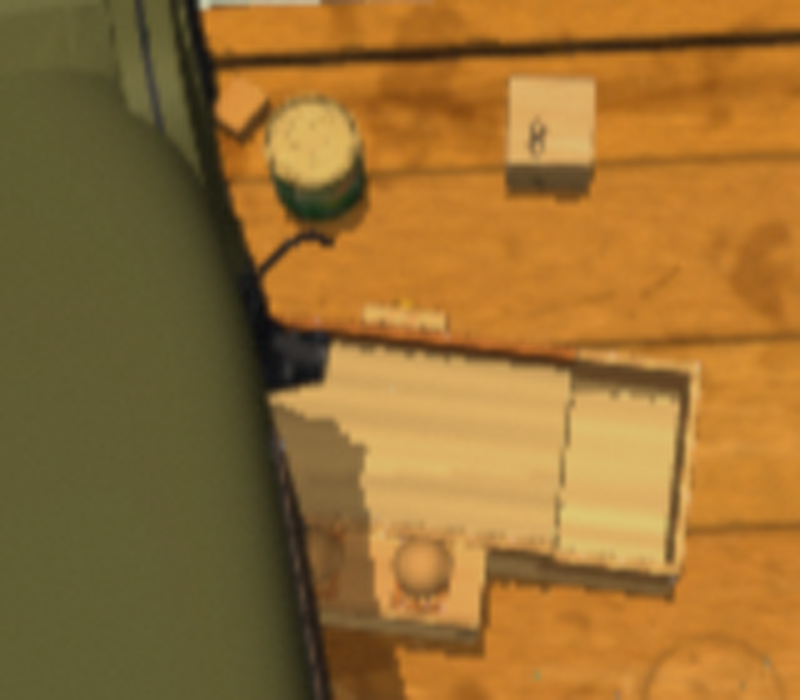

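View pics/s2.png

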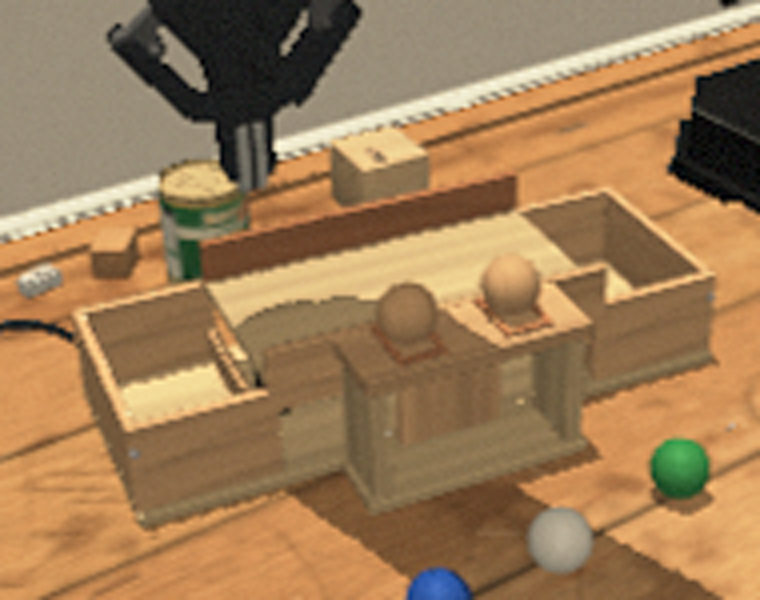

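The fingertip shows at scene crop (253,186), as predicted, so the calibration holds. The tip is over the left gate end, and I press down.

carry_out --targets '[{"x": 0, "y": 0, "z": -0.025, "wx": 0, "wy": 0, "wz": 0}, {"x": 0, "y": 0, "z": -0.05, "wx": 0, "wy": 0, "wz": 0}, {"x": 0, "y": 0, "z": -0.065, "wx": 0, "wy": 0, "wz": 0}, {"x": 0, "y": 0, "z": -0.075, "wx": 0, "wy": 0, "wz": 0}, {"x": 0, "y": 0, "z": -0.082, "wx": 0, "wy": 0, "wz": 0}, {"x": 0, "y": 0, "z": -0.088, "wx": 0, "wy": 0, "wz": 0}, {"x": 0, "y": 0, "z": -0.093, "wx": 0, "wy": 0, "wz": 0}, {"x": 0, "y": 0, "z": -0.096, "wx": 0, "wy": 0, "wz": 0}, {"x": 0, "y": 0, "z": -0.098, "wx": 0, "wy": 0, "wz": 0}, {"x": 0, "y": 0, "z": -0.1, "wx": 0, "wy": 0, "wz": 0}, {"x": 0, "y": 0, "z": -0.1, "wx": 0, "wy": 0, "wz": 0}]'

```text
clock: 3.3
eef_pos: [0.6039, 0.0867, 0.0512]
eef_rot: [0.25, 3.132, -0.0]
ft_force: [0.4, -0.1, -0.1]
gripper_width: 0.0002
```

```bash
python3 - <<'E'
from h import *
sh('scene','s3',(210,150,400,300),4)
E
```

```text
(no output)
```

View pics/s3.png

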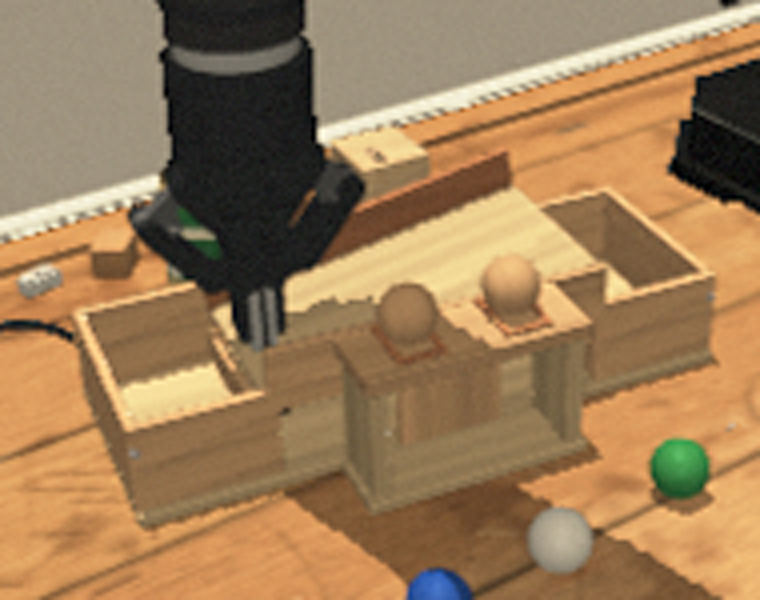

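The gate's left end is going down, with its right end now raised at crop (515,190). A bit further to the stop.

carry_out --targets '[{"x": 0, "y": 0, "z": -0.003, "wx": 0, "wy": 0, "wz": 0}, {"x": 0, "y": 0, "z": -0.006, "wx": 0, "wy": 0, "wz": 0}, {"x": 0, "y": 0, "z": -0.008, "wx": 0, "wy": 0, "wz": 0}, {"x": 0, "y": 0, "z": -0.009, "wx": 0, "wy": 0, "wz": 0}, {"x": 0, "y": 0, "z": -0.009, "wx": 0, "wy": 0, "wz": 0}]'

```text
clock: 3.85
eef_pos: [0.6041, 0.0866, 0.046]
eef_rot: [0.25, 3.129, -0.0]
ft_force: [-6.8, -2.0, 23.1]
gripper_width: -0.0
```

The stop is reached: pad at z = 0.046, 23 N. Next I lift and go behind ball_1.

carry_out --targets '[{"x": 0, "y": 0, "z": 0.03, "wx": 0, "wy": 0, "wz": 0}, {"x": 0, "y": 0, "z": 0.08, "wx": 0, "wy": 0, "wz": 0}, {"x": 0, "y": 0, "z": 0.128, "wx": 0, "wy": 0, "wz": 0}, {"x": -0.04, "y": 0, "z": 0.135, "wx": 0, "wy": 0, "wz": 0}, {"x": -0.08, "y": -0.01, "z": 0.135, "wx": 0, "wy": 0, "wz": 0}, {"x": -0.12, "y": -0.02, "z": 0.135, "wx": 0, "wy": 0, "wz": 0}, {"x": -0.15, "y": -0.031, "z": 0.135, "wx": 0, "wy": 0, "wz": 0}, {"x": -0.15, "y": -0.031, "z": 0.12, "wx": 0, "wy": 0, "wz": 0}, {"x": -0.15, "y": -0.031, "z": 0.12, "wx": 0, "wy": 0, "wz": 0}]'

```text
clock: 4.75
eef_pos: [0.4516, 0.0554, 0.1611]
eef_rot: [-0.25, -3.129, 0.001]
ft_force: [-0.2, -0.7, 0.8]
gripper_width: -0.0001
```

```bash
python3 - <<'E'
from h import *
s=state(); print(s['eef_pos'])
T=lambda u,v:(230+u/5,110+v/5)
C=lambda u,v:(210+u/4,150+v/4)
print(ray('top',T(313,557),.1),ray('top',T(422,568),.1),ray('scene',C(407,313),.1),ray('scene',C(511,285),.1))
for n in CAM: print(n,proj(n,s['eef_pos']))
sh('scene','s4',(210,150,400,300),4)
sh('top','t4',(230,110,390,250),5)
E
```

```text
[0.4516177  0.05544635 0.16112676]
[0.51504488 0.04405866 0.1       ] [ 0.50633686 -0.01470655  0.1       ] [0.51476494 0.04853556 0.1       ] [ 0.50616787 -0.01029739  0.1       ]
scene [[326.89847802 216.19287881]]
top [[286.99723104 243.02825665]]
```

View pics/s4.png

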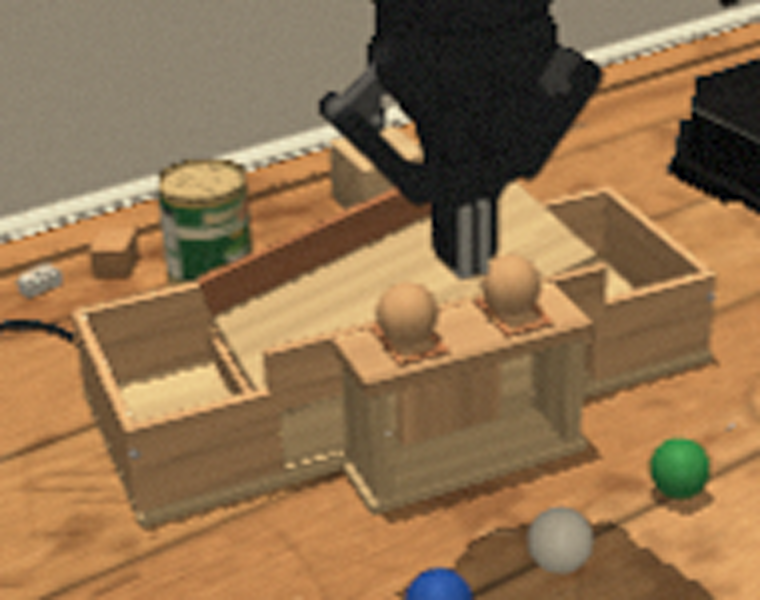

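View pics/t4.png

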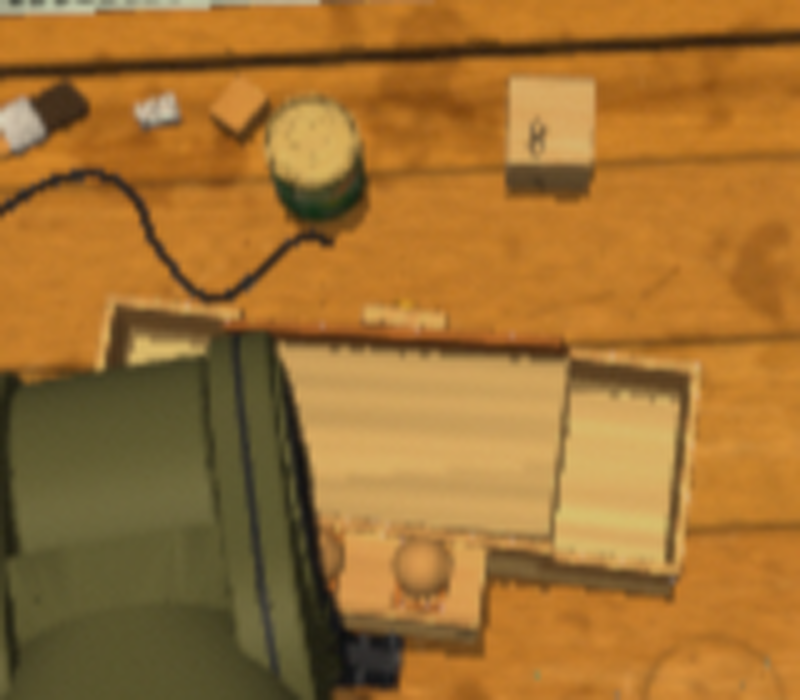

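The TCP is behind ball_1, whose centre is about (0.515, 0.047), with the push direction at yaw −0.15. The gate is tipped left. I lower and push.

carry_out --targets '[{"x": 0, "y": 0, "z": -0.03, "wx": 0, "wy": 0, "wz": 0}, {"x": 0, "y": 0, "z": -0.055, "wx": 0, "wy": 0, "wz": 0}, {"x": 0, "y": 0, "z": -0.067, "wx": 0, "wy": 0, "wz": 0}, {"x": 0.01, "y": -0.0015, "z": -0.067, "wx": 0, "wy": 0, "wz": 0}, {"x": 0.02, "y": -0.003, "z": -0.067, "wx": 0, "wy": 0, "wz": 0}, {"x": 0.027, "y": -0.004, "z": -0.067, "wx": 0, "wy": 0, "wz": 0}, {"x": 0.033, "y": -0.005, "z": -0.067, "wx": 0, "wy": 0, "wz": 0}, {"x": 0.039, "y": -0.006, "z": -0.067, "wx": 0, "wy": 0, "wz": 0}, {"x": 0.045, "y": -0.007, "z": -0.067, "wx": 0, "wy": 0, "wz": 0}, {"x": 0.051, "y": -0.0075, "z": -0.067, "wx": 0, "wy": 0, "wz": 0}, {"x": 0.057, "y": -0.0085, "z": -0.067, "wx": 0, "wy": 0, "wz": 0}, {"x": 0.063, "y": -0.0095, "z": -0.067, "wx": 0, "wy": 0, "wz": 0}, {"x": 0.069, "y": -0.0105, "z": -0.067, "wx": 0, "wy": 0, "wz": 0}]'

```text
clock: 6.15
eef_pos: [0.5233, 0.0452, 0.0953]
eef_rot: [-0.25, -3.132, 0.0]
ft_force: [0.3, 0.1, -0.4]
gripper_width: -0.0
```

```bash
python3 - <<'E'
from h import *
sh('scene','s5',(210,150,400,300),4)
E
```

```text
(no output)
```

View pics/s5.png

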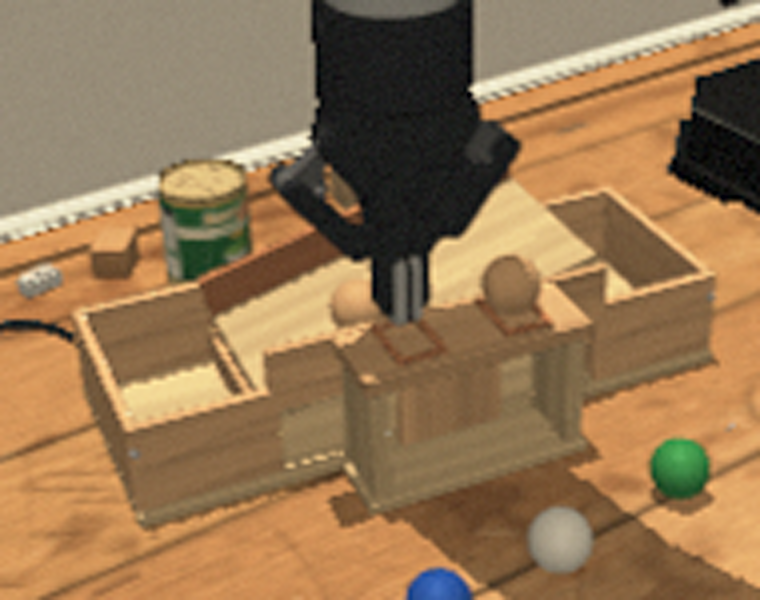

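Ball_1 is on the gate at crop (352,303), rolling left, and ball_2 is still seated at (511,285). I lift straight up and go over the right pad.

carry_out --targets '[{"x": -0.01, "y": 0, "z": 0.03, "wx": 0, "wy": 0, "wz": 0}, {"x": -0.01, "y": 0, "z": 0.07, "wx": 0, "wy": 0, "wz": 0}, {"x": 0, "y": -0.03, "z": 0.085, "wx": 0, "wy": 0, "wz": 0}, {"x": 0.02, "y": -0.06, "z": 0.085, "wx": 0, "wy": 0, "wz": 0}, {"x": 0.04, "y": -0.09, "z": 0.085, "wx": 0, "wy": 0, "wz": 0}, {"x": 0.054, "y": -0.126, "z": 0.085, "wx": 0, "wy": 0, "wz": 0}, {"x": 0.054, "y": -0.126, "z": 0.06, "wx": 0, "wy": 0, "wz": 0}, {"x": 0.054, "y": -0.126, "z": 0.06, "wx": 0, "wy": 0, "wz": 0}, {"x": 0.054, "y": -0.126, "z": 0.06, "wx": 0, "wy": 0, "wz": 0}]'

```text
clock: 7.1
eef_pos: [0.5758, -0.0804, 0.1548]
eef_rot: [-0.249, -3.129, -0.001]
ft_force: [-1.5, 0.3, 0.2]
gripper_width: -0.0
```

```bash
python3 - <<'E'
from h import *
s=state();print(proj('scene',s['eef_pos']))
sh('scene','s6',(210,150,400,300),4)
sh('top','t6',(230,110,390,250),5)
E
```

```text
[[344.6106089  177.64745398]]
```

View pics/s6.png

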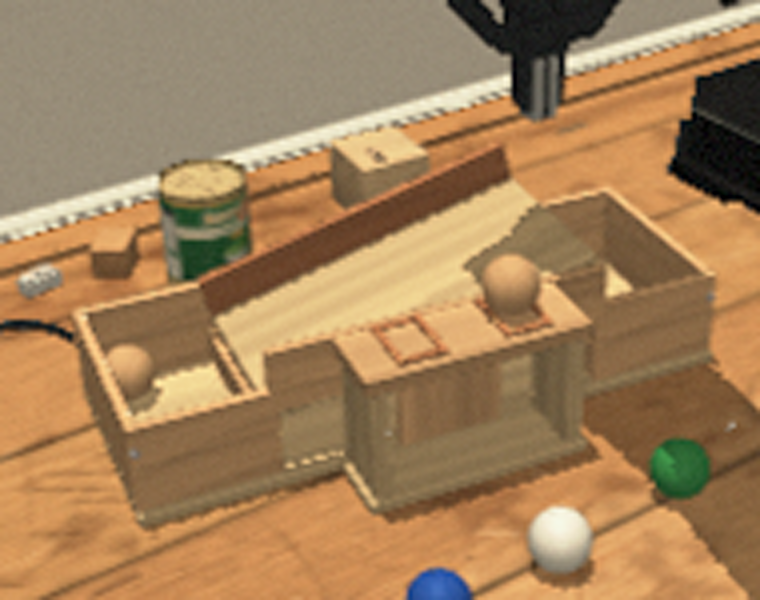

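View pics/t6.png

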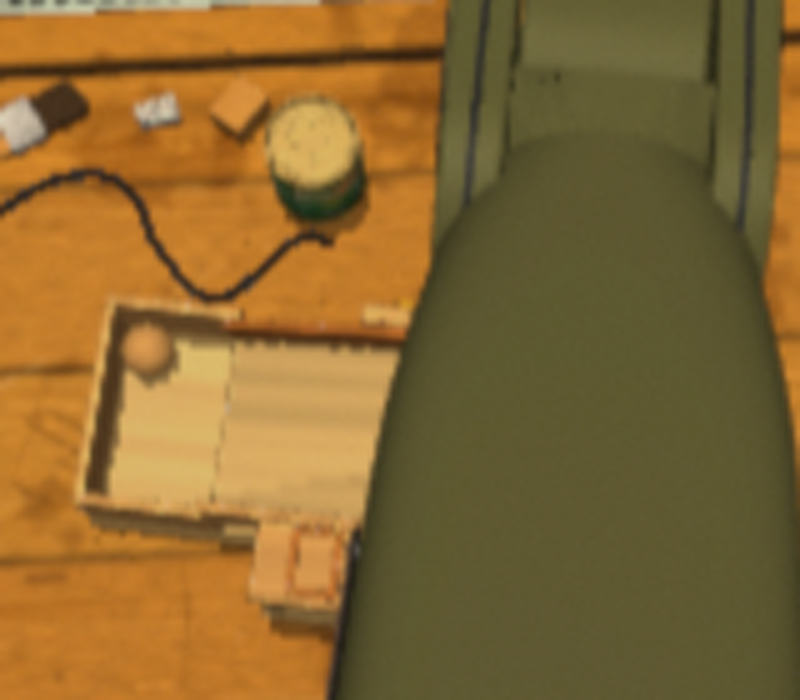

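Ball_1 lies in the left tray (top crop (147,350)) and ball_2 still waits on the ledge. I hold briefly for the 0.2 s condition, then press the raised right end down to its stop.

carry_out --targets '[{"x": 0, "y": 0, "z": 0, "wx": 0, "wy": 0, "wz": 0}, {"x": 0, "y": 0, "z": 0, "wx": 0, "wy": 0, "wz": 0}, {"x": 0, "y": 0, "z": 0, "wx": 0, "wy": 0, "wz": 0}, {"x": 0, "y": 0, "z": -0.03, "wx": 0, "wy": 0, "wz": 0}, {"x": 0, "y": 0, "z": -0.055, "wx": 0, "wy": 0, "wz": 0}, {"x": 0, "y": 0, "z": -0.065, "wx": 0, "wy": 0, "wz": 0}, {"x": 0, "y": 0, "z": -0.072, "wx": 0, "wy": 0, "wz": 0}, {"x": 0, "y": 0, "z": -0.078, "wx": 0, "wy": 0, "wz": 0}, {"x": 0, "y": 0, "z": -0.084, "wx": 0, "wy": 0, "wz": 0}, {"x": 0, "y": 0, "z": -0.09, "wx": 0, "wy": 0, "wz": 0}, {"x": 0, "y": 0, "z": -0.096, "wx": 0, "wy": 0, "wz": 0}, {"x": 0, "y": 0, "z": -0.102, "wx": 0, "wy": 0, "wz": 0}, {"x": 0, "y": 0, "z": -0.106, "wx": 0, "wy": 0, "wz": 0}, {"x": 0, "y": 0, "z": -0.109, "wx": 0, "wy": 0, "wz": 0}, {"x": 0, "y": 0, "z": -0.111, "wx": 0, "wy": 0, "wz": 0}, {"x": 0, "y": 0, "z": -0.112, "wx": 0, "wy": 0, "wz": 0}, {"x": 0, "y": 0, "z": -0.112, "wx": 0, "wy": 0, "wz": 0}]'

```text
clock: 8.9
eef_pos: [0.5771, -0.0803, 0.0464]
eef_rot: [0.249, 3.13, 0.001]
ft_force: [-5.0, 1.3, 20.6]
gripper_width: -0.0
```

At the stop (20.6 N at z = 0.046). Next I lift and go behind ball_2.

carry_out --targets '[{"x": 0, "y": 0, "z": 0.03, "wx": 0, "wy": 0, "wz": 0}, {"x": 0, "y": 0, "z": 0.08, "wx": 0, "wy": 0, "wz": 0}, {"x": 0, "y": 0, "z": 0.125, "wx": 0, "wy": 0, "wz": 0}, {"x": -0.03, "y": 0.01, "z": 0.135, "wx": 0, "wy": 0, "wz": 0}, {"x": -0.06, "y": 0.03, "z": 0.135, "wx": 0, "wy": 0, "wz": 0}, {"x": -0.09, "y": 0.05, "z": 0.135, "wx": 0, "wy": 0, "wz": 0}, {"x": -0.12, "y": 0.07, "z": 0.135, "wx": 0, "wy": 0, "wz": 0}, {"x": -0.13, "y": 0.078, "z": 0.135, "wx": 0, "wy": 0, "wz": 0}, {"x": -0.13, "y": 0.078, "z": 0.119, "wx": 0, "wy": 0, "wz": 0}, {"x": -0.13, "y": 0.078, "z": 0.119, "wx": 0, "wy": 0, "wz": 0}]'

```text
clock: 9.9
eef_pos: [0.4458, -0.0025, 0.1611]
eef_rot: [-0.248, -3.13, 0.001]
ft_force: [-0.5, 0.5, 0.3]
gripper_width: -0.0001
```

```bash
python3 - <<'E'
from h import *
sh('scene','s7',(210,150,400,300),4)
E
```

```text
(no output)
```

View pics/s7.png

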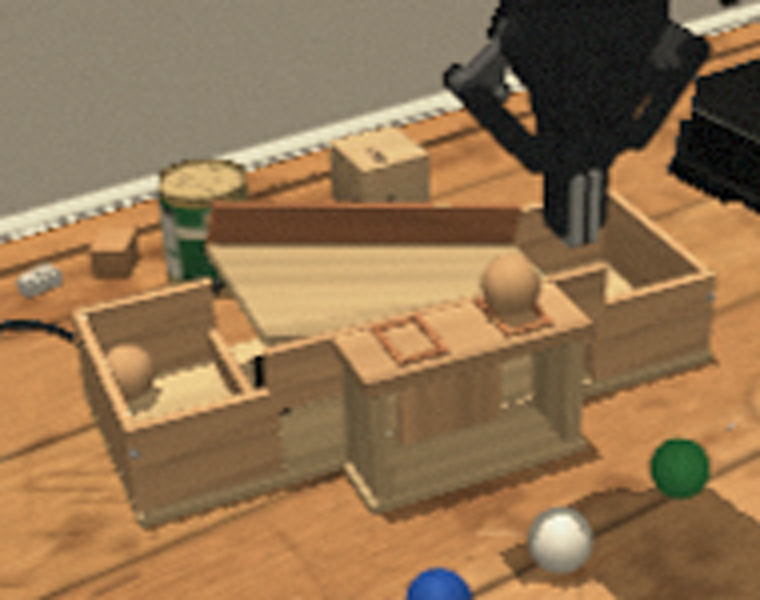

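The gate has tipped right, with its left end raised at crop (210,245). Ball_2 is still in its seat and ball_1 in the left tray. I repeat the same push for ball_2.

carry_out --targets '[{"x": 0, "y": 0, "z": -0.03, "wx": 0, "wy": 0, "wz": 0}, {"x": 0, "y": 0, "z": -0.055, "wx": 0, "wy": 0, "wz": 0}, {"x": 0, "y": 0, "z": -0.067, "wx": 0, "wy": 0, "wz": 0}, {"x": 0.01, "y": -0.0015, "z": -0.067, "wx": 0, "wy": 0, "wz": 0}, {"x": 0.02, "y": -0.003, "z": -0.067, "wx": 0, "wy": 0, "wz": 0}, {"x": 0.027, "y": -0.004, "z": -0.067, "wx": 0, "wy": 0, "wz": 0}, {"x": 0.033, "y": -0.005, "z": -0.067, "wx": 0, "wy": 0, "wz": 0}, {"x": 0.039, "y": -0.006, "z": -0.067, "wx": 0, "wy": 0, "wz": 0}, {"x": 0.045, "y": -0.007, "z": -0.067, "wx": 0, "wy": 0, "wz": 0}, {"x": 0.051, "y": -0.0075, "z": -0.067, "wx": 0, "wy": 0, "wz": 0}, {"x": 0.057, "y": -0.0085, "z": -0.067, "wx": 0, "wy": 0, "wz": 0}, {"x": 0.063, "y": -0.0095, "z": -0.067, "wx": 0, "wy": 0, "wz": 0}, {"x": 0.069, "y": -0.0105, "z": -0.067, "wx": 0, "wy": 0, "wz": 0}, {"x": 0.06, "y": -0.01, "z": -0.04, "wx": 0, "wy": 0, "wz": 0}, {"x": 0.05, "y": -0.01, "z": 0, "wx": 0, "wy": 0, "wz": 0}, {"x": 0.02, "y": 0, "z": 0.05, "wx": 0, "wy": 0, "wz": 0}, {"x": -0.02, "y": 0, "z": 0.08, "wx": 0, "wy": 0, "wz": 0}, {"x": -0.06, "y": 0, "z": 0.08, "wx": 0, "wy": 0, "wz": 0}, {"x": -0.06, "y": 0, "z": 0.08, "wx": 0, "wy": 0, "wz": 0}, {"x": -0.06, "y": 0, "z": 0.08, "wx": 0, "wy": 0, "wz": 0}]'

```text
clock: 11.95
eef_pos: [0.3867, -0.0027, 0.2429]
eef_rot: [0.249, 3.13, 0.0]
ft_force: [1.2, 0.9, -0.7]
gripper_width: -0.0002
```

```bash
python3 - <<'E'
from h import *
sh('scene','s8',(210,150,400,300),4)
sh('top','t8',(230,110,390,250),5)
E
```

```text
(no output)
```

View pics/s8.png

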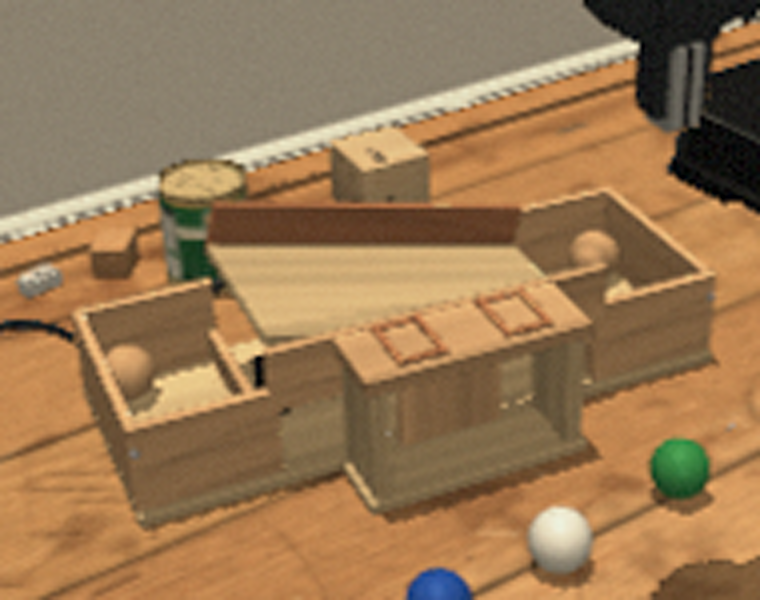

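View pics/t8.png

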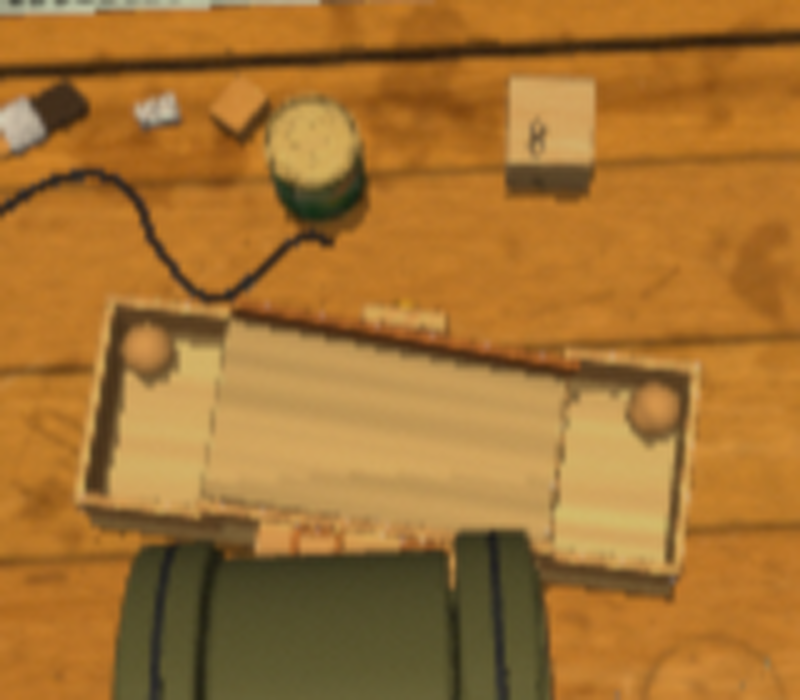

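Both balls are in their trays: top crop (147,350) and (655,408). The gate is down on the right. I wait for things to settle, then check again.

carry_out --targets '[{"x": 0, "y": 0, "z": 0, "wx": 0, "wy": 0, "wz": 0}, {"x": 0, "y": 0, "z": 0, "wx": 0, "wy": 0, "wz": 0}, {"x": 0, "y": 0, "z": 0, "wx": 0, "wy": 0, "wz": 0}, {"x": 0, "y": 0, "z": 0, "wx": 0, "wy": 0, "wz": 0}, {"x": 0, "y": 0, "z": 0, "wx": 0, "wy": 0, "wz": 0}, {"x": 0, "y": 0, "z": 0, "wx": 0, "wy": 0, "wz": 0}, {"x": 0, "y": 0, "z": 0, "wx": 0, "wy": 0, "wz": 0}, {"x": 0, "y": 0, "z": 0, "wx": 0, "wy": 0, "wz": 0}, {"x": 0, "y": 0, "z": 0, "wx": 0, "wy": 0, "wz": 0}, {"x": 0, "y": 0, "z": 0, "wx": 0, "wy": 0, "wz": 0}, {"x": 0, "y": 0, "z": 0, "wx": 0, "wy": 0, "wz": 0}, {"x": 0, "y": 0, "z": 0, "wx": 0, "wy": 0, "wz": 0}, {"x": 0, "y": 0, "z": 0, "wx": 0, "wy": 0, "wz": 0}, {"x": 0, "y": 0, "z": 0, "wx": 0, "wy": 0, "wz": 0}, {"x": 0, "y": 0, "z": 0, "wx": 0, "wy": 0, "wz": 0}, {"x": 0, "y": 0, "z": 0, "wx": 0, "wy": 0, "wz": 0}, {"x": 0, "y": 0, "z": 0, "wx": 0, "wy": 0, "wz": 0}, {"x": 0, "y": 0, "z": 0, "wx": 0, "wy": 0, "wz": 0}, {"x": 0, "y": 0, "z": 0, "wx": 0, "wy": 0, "wz": 0}, {"x": 0, "y": 0, "z": 0, "wx": 0, "wy": 0, "wz": 0}]'

```text
clock: 14.05
eef_pos: [0.3869, -0.0027, 0.2423]
eef_rot: [0.25, 3.132, 0.0]
ft_force: [-0.2, -0.7, 0.3]
gripper_width: 0.0003
```

```bash
python3 - <<'E'
from h import *
sh('top','t9',(230,110,390,250),5)
sh('scene','s9')
a,b=cv2.imread('pics/t8.png'),cv2.imread('pics/t9.png')
d=cv2.absdiff(a,b).max(2); print(d[300:600,80:720].max(), [d[320:380,110:190].max(), d[370:450,610:700].max()])
P=(.590,.0034,-.155); c,s=np.cos(P[2]),np.sin(P[2])
for u,v in [(147,350),(655,408)]:
    w=ray('top',(230+u/5,110+v/5),.024)-[.590,.0034,0]; print('sorter xy',c*w[0]+s*w[1],-s*w[0]+c*w[1])
E
```

```text
21 [np.uint8(5), np.uint8(5)]
sorter xy 0.04289178842640167 0.14965649602544687
sorter xy 0.04044461313372994 -0.1544774186934005
```

View pics/s9.png

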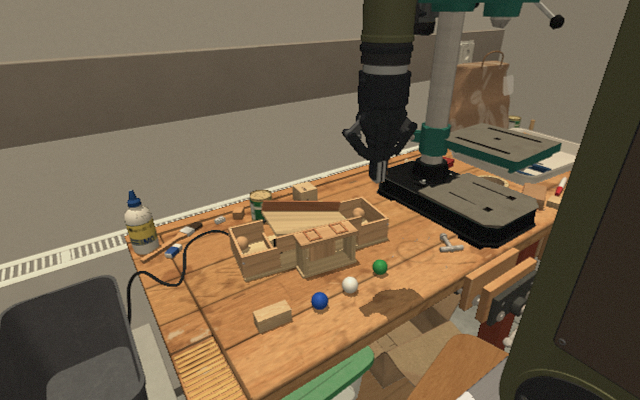

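Both balls are at rest in the trays, at sorter (0.043, 0.150) and (0.040, −0.154). The bystanders and look-alikes haven't moved. I hand the job in.

```bash
python3 -c "
from cell import *
print(sign_off())"
```

```text
the job is handed in; nothing more can be done
None
```

One ball now lies in each tray, and I handed the job in at about 14 s of the 51 s allowed.

- **What I did:** I pressed the near-level gate down to its left stop (23 N at z 0.046) and pushed ball_1 off the ledge, and it rolled into the left tray. Then I pressed the raised right end down to its other stop (21 N at z 0.046) and pushed ball_2 off, which rolled into the right tray.
- **Last checks:** The balls sit at about (0.043, 0.150) and (0.040, −0.154) in the sorter frame. They did not move between two pictures 2 s apart, so they are at rest. The gate is still tipped right down on the right, the arm is clear with almost no force on it, and the bystanders and look-alikes look unmoved.
- **Disagreement:** The two cameras differed by about 4 mm in y on where the balls waited. I aimed between the two readings and both pushes worked.
- **Error:** My first move call was refused because rows need all six keys. Nothing moved, and I sent it again in full.

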